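# Show the notched glass slide to the code reader

## Task

Two glass slides stand on edge in slotted feet: find the one with a small notch cut out of a corner, which marks its frosted label end, and lift it out by its clear part without the fingers touching the frosted end. Present the label to the code reader: label side up, squarely facing the lens, with the middle of the label at the aiming point in the air 12 cm straight in front of the lens. Finish while still holding it steady there in the gripper; leave the plain slide and the other things where they are and do not bump the reader.

Things in the scene. Friction and masses are not known exactly. Their poses are not given: they have to be found in the camera images.
- slide: the notched glass slide on edge, 140 mm long, 60 high, 8 thick, about 0.1 kg. Origin: middle of its lower long edge. x: along it to the frosted end; y: out of its label face; z: up. Frosted end: x = 20 to 70 mm; clear glass: x = -70 to 20. Notch: 18 x 18 mm off the corner at +x, +z. Seen from the label side with the notched edge on top, the notch is at the left.
- slide_frost: the frosted end (50 mm long) of the notched slide, part of it, same origin and axes: fingers must not touch it. Its label side (+y) has a thin white coat with a 30 x 26 mm paper label.
- label (a point): middle of the label, on the label face of the notched slide: x = 45, y = 4, z = 24 mm in the slide's frame; axes as the slide's
- foot_a: grey slotted foot that the notched slide stands upright in, fixed to the bench, 64 x 40 mm, 20 mm high; origin under its centre. Slot along x, 9.5 mm wide, floor 6 mm above the bench, open at top and ends. Slide and foot axes are parallel; the slide's top edge is 66 mm above the bench; lift it straight up. The feet swap places and stand at widely varying angles.
- foot_b: the same kind of foot, holding the plain slide
- blank: the plain slide, same size, frame and frosted end as the notched one, but with four square corners: leave it
- reader: code reader, fixed to the bench: base 100 x 90 x 12 mm, upright 16 mm post about 0.3 m high, reader head at the top. Origin: on the bench straight below the aiming point; x axis: level, from there to the post, 160 mm away (base from 110 to 210 mm). The head looks roughly towards the robot.
- reader_head: grey reader head 55 x 60 x 44 mm, looking 45 degrees down, roughly towards the robot. Origin: centre of its round lens, 265 mm above the bench. x axis: from the aiming point to the lens and on out of its back, 45 degrees up; y level; z up and towards the robot. A label facing the lens squarely has its outward normal along this x.
- aim (a point): the aiming point: in free air 120 mm straight in front of the lens, 180 mm above the bench; axes as the reader head's
- eraser: blue and white eraser, 42 x 47 x 12 mm, bystander
- screwdriver_blue: blue screwdriver 139 mm long, lying down, bystander
- eye_loupe: black eye loupe, 36 mm across, 26 mm high, bystander
- amber_tape: roll of amber tape, 48 mm across, 19 mm high, bystander
- jar_flux: white screw-cap jar, 54 mm across, 50 mm high, bystander
- flush_cutters: side cutters with red grips, 133 mm long, lying near the robot, bystander
- side_cutters: side cutters with yellow grips, lying near the reader, bystander
Things that resemble listed ones, but are neither listed nor needed, are in the scene too. Leave any blue or yellow look-alike of the foot_a alone.

How it is judged:
On the way:
1. the notched slide is lifted out of its foot in the gripper (z of slide in the frame of foot_a above 0.03 m and contact force between the fingers and slide above 1 N), for 0.2 s.
At the end, for the whole second after the job is handed in: The notched slide is held by the fingers in free air, not touching the reader, at rest, with the middle of its label within 25 mm of the aiming point, label side up, and the label's normal within 0.3 rad (17 degrees) of the reader's line of sight (distance between label and aim below 0.025 m and angle between the y axis of slide and the x axis of reader_head, either way round below 0.3 rad and angle between slide's own y axis and vertical below 1.2 rad and height (world z) of label above 0.15 m and contact force between the fingers and slide above 1 N and contact force between slide and reader below 0.1 N and linear speed of slide below 0.02 m/s and angular speed of slide below 0.15 rad/s); the arm keeps its last pose, push and grip.
It fails at once if the fingers touch the frosted end (contact force between the fingers and slide_frost above 0.3 N).
It fails at once if the plain slide is disturbed (distance of blank from where it was at the start of the episode above 0.012 m).
It fails at once if the reader is bumped (contact force between any of the arm, the fingers, slide and reader above 3 N).
It fails at once if a bystander is pushed away (distance of any of eraser, screwdriver_blue, eye_loupe, amber_tape, jar_flux, flush_cutters, side_cutters from where it was at the start of the episode above 0.03 m).
It also fails if it takes over 35 s, if anything falls off the work surface, if the arm or the gripper's body presses on something with over 40 N, if the wrist force passes 120 N, or if a joint passes its speed limit or range.

## Robot

A 6-joint arm with a two-finger parallel gripper is mounted at the origin on a cart in front of the work surface, level with it; the furniture and walls round the work are solid. World frame = base frame: x ahead of the robot, y to its left, z up, the work surface at z = 0. Lengths are in m, angles in rad, forces in N, time in s.
With the tool pointing down it reaches from about 0.275 to 0.825 m from the base axis. Payload 5.2 kg.
Tool frame: the origin (TCP) lies on the front face of the gripper's body, between the roots of the fingers; the fingertips stand 84 mm ahead of it and the grasp point (between the pads) lies 65 mm ahead of it (ctrl.grip_depth is the distance from the TCP to the grasp point, in m); z points along the fingers, y is the line along which they close (so a half turn about z gives the same grasp; the last joint's range is limited). The gripper opens to 93 mm and grips with 3 to 60 N. Pads are 15 mm wide; open, the fingers measure 128 mm over their backs; the gripper's body (75 mm by 188 mm) begins 65 mm behind the grasp point.
Start: joints at [-1.501, 0.259, 1.535, -0, 1.348, -0.203], TCP at [0.148, -0.53, 0.303] pointing down, gripper open.
Joint ranges: [-3.14, 3.14], [-0.91, 2.08], [0.19, 2.58], [-1.22, 4.36], [0.22, 2.71], [-3.12, 3.12]. Speed limits (rad/s): [2.57, 2.57, 3.14, 3.14, 3.14, 3.14].

## Interface

Orientations are given as a unit quaternion [w, x, y, z].
In Python, from workcell import telemetry, viewer, ctrl gives the robot as it stands. The module is installed in compiled form; this text tells all that it offers.
- The arm moves only by the shell command python3 -m crank 'ROWS' [FORCE]. ROWS is text: rows parted by semicolons, each of 5 numbers parted by spaces: the finger opening in mm, from 0 to 93, then the shift along the tool's x, y, z in mm, then the turn about the tool's z in degrees. In form: grip dx dy dz roll; .... A call has 1 to 8 rows; each row shifts and turns the commanded pose from where the row before left it, along the tool's axes as they then stand; what a row does not reach is not made up. A row lasts 1/10 s, in which the tool goes at most 50 mm and 8.59 degrees, less where a joint would pass 70% of its speed; a pose out of reach is approached as far as the arm can. A call is refused whole if a number of a shift passes 50 or a number of a turn 8.59, either way. A call with a gripper value outside its range is refused whole. The fingers move at their own pace and stop on an object; FORCE is the grip in N (left out, the last holds). Time passes only in rows, so rows that do not move let the fingers close. It gives the time, the measured TCP pose, the force, the opening and the grip force at its end, in the units of the state.
- telemetry.get_state(): the state, without advancing time (a new reading comes with each control period).
- viewer.camera(name): name is "scene" or "side" or "wrist"; returns the picture (400x640x3 uint8, red, green, blue); there is no depth.
- viewer.get_calibration(name): a dict with "vertical_fov" (degrees; the focal length in pixels is half the picture's height over the tangent of half this angle, whatever the lens; pixels are square), "cx", "cy" (the principal point, pixels), "T" (4x4, takes a point from camera to world coordinates); the wrist camera has in their place "hand_eye" (4x4, takes a point from camera to tool coordinates, whose origin is the TCP and whose axes are the flange's). Camera axes: x right, y down, z forward; pixel columns grow to the right and rows downward; lengths in m; the calibration is good to about 2 mm. A picture is of the moment at which its call begins: read the wrist's pose just before it. get_calibration takes no time and is no camera call.
- ctrl.finish_job(): hands the job in; it is judged then, once.
The state is a dict: "clock": time; "qpos": joint angles; "joint_vel": joint speeds; "joint_torque": joint torques, N m; "tcp_pos": TCP position; "orientation": TCP orientation; "contact_force": force on the tool from outside, world axes, zero at the start; "torque": the same for the moment, N m; "gripper_width": opening from 0.0 (shut) to 1.0 (fully open); "finger_force": force on a finger pad.
Only numpy, scipy, OpenCV 4.12 (cv2) and the standard library are available. Lean on these libraries where they do the work, as an engineer would, in place of code of your own. Each camera call takes 0.05 s, during which the arm holds its last target. There are 200 camera calls.

## Working session

There is one attempt and no reset: what is moved stays moved. The work goes in short steps, Python scripts to look and compute and a shell command to move; the robot and the scene stay as the last step left them, time stands still between calls to the robot, and variables do not carry over. Pictures are saved under pics/ and viewed, at most 10 in all, crops included, and the job is handed in when it is done.

```bash
mkdir -p pics
cat > h.py <<'E'
import numpy as np,cv2
from workcell import telemetry,viewer,ctrl
def K(c): 
    f=200/np.tan(np.radians(c["vertical_fov"])/2); return f,c["cx"],c["cy"]
def ray(c,T,u,v):
    f,cx,cy=K(c); d=T[:3,:3]@np.array([(u-cx)/f,(v-cy)/f,1]); return T[:3,3],d
def at(c,T,u,v,z):
    o,d=ray(c,T,u,v); return o+d*(z-o[2])/d[2]
def proj(c,T,p):
    f,cx,cy=K(c); q=np.linalg.inv(T)@np.append(p,1); return cx+f*q[0]/q[2],cy+f*q[1]/q[2]
def cal(n):
    c=viewer.get_calibration(n)
    return c,(np.array(c["T"]) if "T" in c else None)
E
python3 - <<'E'
from h import *
for n in("scene","side","wrist"):
    im=viewer.camera(n); cv2.imwrite(f"pics/{n}0.png",im[:,:,::-1]); print(n,{k:np.round(v,3).tolist() for k,v in viewer.get_calibration(n).items()})
print(telemetry.get_state())
E
```

```text
scene {'vertical_fov': 55.202, 'cx': 316.574, 'cy': 204.658, 'T': [[-0.691, -0.533, 0.489, -0.078], [-0.723, 0.502, -0.475, 0.636], [0.008, -0.681, -0.732, 1.11], [0.0, 0.0, 0.0, 1.0]]}
side {'vertical_fov': 54.891, 'cx': 310.598, 'cy': 197.443, 'T': [[0.999, -0.013, 0.052, 0.475], [-0.052, -0.434, 0.9, -0.994], [0.011, -0.901, -0.434, 0.693], [0.0, 0.0, 0.0, 1.0]]}
wrist {'vertical_fov': 65.793, 'cx': 315.155, 'cy': 197.391, 'hand_eye': [[-0.002, -0.953, -0.303, 0.085], [1.0, -0.002, -0.0, 0.0], [-0.0, -0.303, 0.953, -0.082], [0.0, 0.0, 0.0, 1.0]]}
{'clock': 0.15, 'qpos': array([-1.50079299e+00,  2.59177085e-01,  1.53582982e+00,  2.29792466e-05,
        1.34804334e+00, -2.02800926e-01]), 'joint_vel': array([-1.26273625e-04, -2.77063277e-03, -2.54794785e-03,  9.11867548e-05,
        4.20956817e-04,  7.52854166e-05]), 'joint_torque': array([ 1.61961354e-03, -4.37646496e+01, -2.84232366e+01,  7.19838403e-02,
        3.79440410e-02, -8.60728005e-05]), 'tcp_pos': array([ 0.14819409, -0.52933254,  0.30210856]), 'orientation': array([-7.26448559e-04,  9.90711727e-01,  1.35976993e-01,  5.95349600e-05]), 'contact_force': array([ 0.80250794, -0.18995089, -0.2224107 ]), 'torque': array([-0.04578278,  0.00108156,  0.05855209]), 'finger_force': 0.0, 'gripper_width': 0.9996199331110341}
```

View pics/scene0.png

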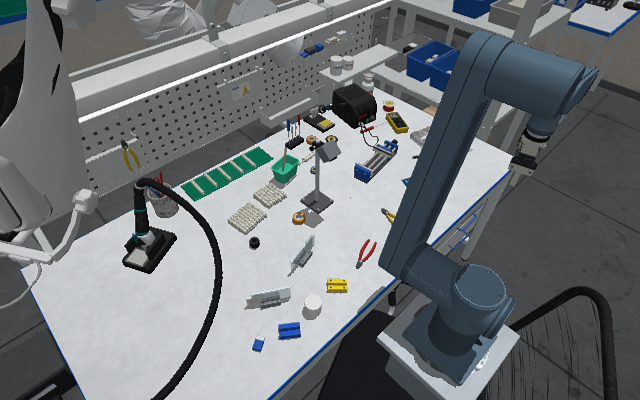

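View pics/side0.png

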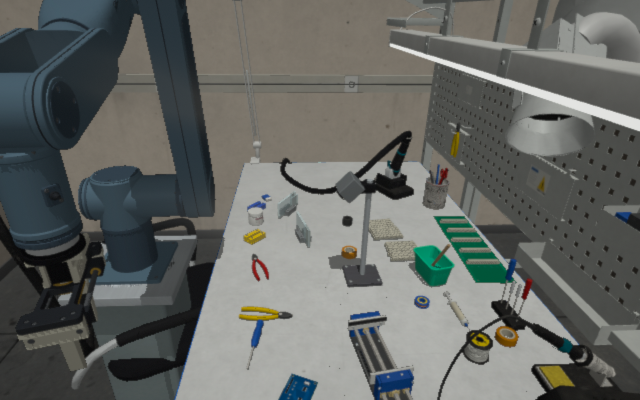

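The scene view has two glass slides in grey feet, at about (267,298) and (302,253). In the side view they're at (288,205) and (303,232). The look-alike feet are yellow (337,285) and blue (289,330). The reader base is at scene (316,202) with its head at (328,150). Next is a close crop of both slides.

Run:
```python
from h import *
a=cv2.imread("pics/scene0.png");b=cv2.imread("pics/side0.png")
A=cv2.resize(a[225:325,235:335],(400,400),interpolation=3)
C=cv2.resize(b[180:250,265:335],(400,400),interpolation=3)
cv2.imwrite("pics/c1.png",np.hstack([A,C]))
c,T=cal("scene");s,S=cal("side")
for p in[(267,298),(302,253),(337,285),(313,305),(316,202),(367,252),(255,243),(299,217),(390,215)]: print(p,at(c,T,*p,0.02).round(3))
for p in[(288,205),(303,232),(363,275),(258,218),(265,315)]: print(p,at(s,S,*p,0.02).round(3))
```

```text
(267, 298) [0.465 0.322 0.02 ]
(302, 253) [0.518 0.124 0.02 ]
(337, 285) [0.345 0.127 0.02 ]
(313, 305) [0.347 0.233 0.02 ]
(316, 202) [ 0.661 -0.08   0.02 ]
(367, 252) [ 0.365 -0.044  0.02 ]
(255, 243) [0.665 0.216 0.02 ]
(299, 217) [0.649 0.02  0.02 ]
(390, 215) [ 0.419 -0.238  0.02 ]
(288, 205) [0.464 0.336 0.02 ]
(303, 232) [0.515 0.132 0.02 ]
(363, 275) [ 0.678 -0.112  0.02 ]
(258, 218) [0.356 0.235 0.02 ]
(265, 315) [ 0.408 -0.262  0.02 ]
```

View pics/c1.png

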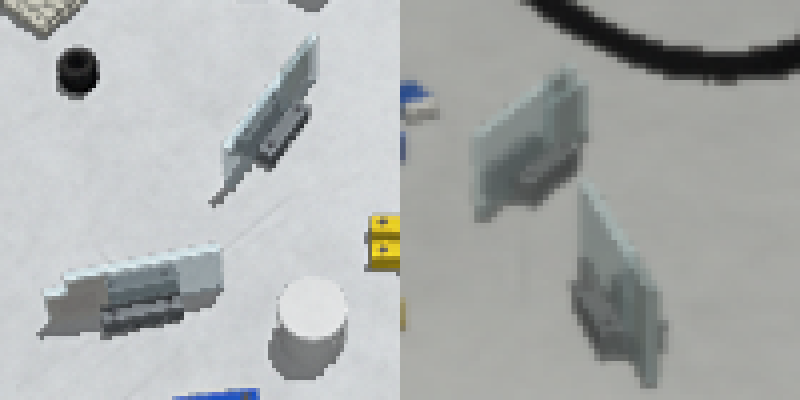

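```bash
python3 -m crank '93 30 -37 -5 0;93 30 -37 -5 0;93 30 -37 -5 0;93 30 -37 -5 0;93 30 -37 0 0;93 30 -37 0 0;93 30 -37 0 0;93 30 -37 0 0'; python3 -m crank '93 30 -37 0 0;93 30 -37 0 0;93 30 -37 0 0;93 30 -37 0 0;93 30 -37 0 0;93 30 -37 0 0;93 30 -37 0 0;93 30 -37 0 0'; python3 -m crank '93 0 0 0 0;93 0 0 0 0;93 0 0 0 0'
cat >> h.py <<'E'
from scipy.spatial.transform import Rotation as Ro
def tool():
    s=telemetry.get_state(); M=np.eye(4); M[:3,:3]=Ro.from_quat(s["orientation"],scalar_first=True).as_matrix(); M[:3,3]=s["tcp_pos"]; return M
def wrist(name):
    M=tool(); im=viewer.camera("wrist")[:,:,::-1]; c=viewer.get_calibration("wrist"); T=M@np.array(c["hand_eye"])
    cv2.imwrite(f"pics/{name}.png",im); np.save(f"pics/{name}.npy",T); return im,c,T
E
python3 - <<'E'
from h import *
im,c,T=wrist("w1"); cv2.imwrite("pics/w1b.png",cv2.resize(im,(800,500)))
print(tool().round(3))
E
```

```text
clock: 0.95
tcp_pos: [0.2997, -0.1781, 0.3228]
orientation: [0.0, 0.991, 0.136, 0.0]
contact_force: [2.1, -1.0, -0.3]
gripper_width: 0.996
finger_force: 0.0
clock: 1.75
tcp_pos: [0.4511, 0.172, 0.3226]
orientation: [0.0, 0.991, 0.136, 0.0]
contact_force: [1.1, -1.1, -0.6]
gripper_width: 1.002
finger_force: 0.0
clock: 2.05
tcp_pos: [0.4504, 0.169, 0.3224]
orientation: [0.0, 0.991, 0.136, -0.001]
contact_force: [-0.2, 0.3, 0.2]
gripper_width: 1.004
finger_force: 0.0
[[ 0.963  0.268 -0.001  0.451]
 [ 0.268 -0.963 -0.     0.169]
 [-0.001  0.    -1.     0.323]
 [ 0.     0.     0.     1.   ]]
```

View pics/w1b.png

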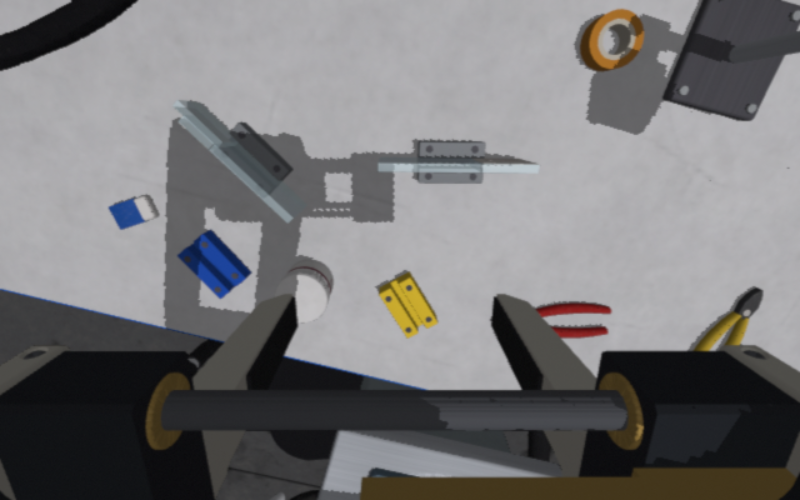

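The left slide, at about (235,160) in the 800 px wrist view, has a stepped far end at (178–197, 102–125), which looks like the notch. The right one, (378–538,167), has a straight full-length top edge. Zooming in to measure and confirm.

Run:
```python
from h import *
im=cv2.imread("pics/w1.png")
A=cv2.resize(im[70:190,130:250],(480,480),interpolation=3); B=cv2.resize(im[90:170,295:440],None,fx=2.2,fy=2.2,interpolation=3)
o=np.zeros((480,800,3),np.uint8); o[:,:480]=A; o[:B.shape[0],481:481+B.shape[1]]=B[:,:319]
cv2.imwrite("pics/c2.png",o)
```

```text
(no output)
```

View pics/c2.png

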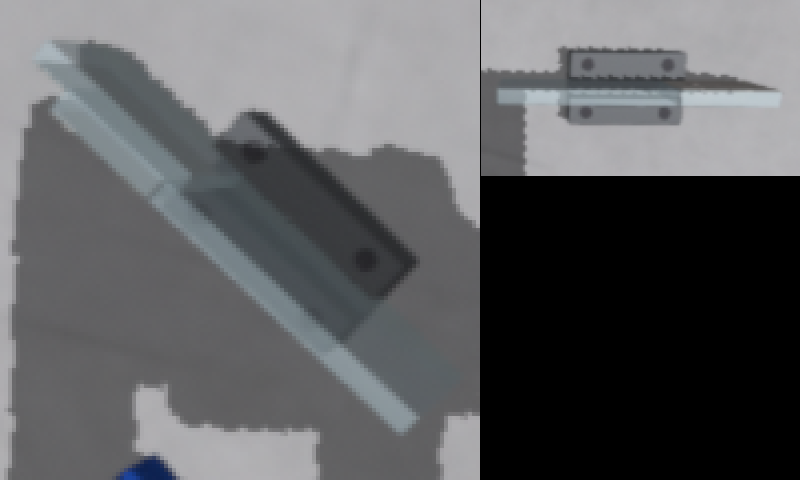

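Run:
```python
from h import *
c,_=cal("wrist"); T=np.load("pics/w1.npy")
g=lambda a,b:(130+(a-1.5)/4,70+(b-1.5)/4)
P={k:at(c,T,*g(*v),z)[:2] for k,v,z in[("near",(407,424),.066),("fro",(162,190),.066),("seam2",(340,346),.066),("far",(60,108),.066),("notchtip",(45,52),.048)]}
for k,v in P.items(): print(k,v.round(4))
d=P["near"]-P["far"]; print("len",np.hypot(*d)); x=-d/np.hypot(*d); print("x",x,"ang",np.degrees(np.arctan2(x[1],x[0])))
print("frost pos",(P["fro"]-P["near"])@x-.07,"tip",(P["notchtip"]-P["near"])@x-.07,"off",np.cross(x,P["notchtip"]-P["near"]))
o=P["near"]+.07*x; print("origin",o)
s,S=cal("scene")
for n in("scene","side"):
    s,S=cal(n); im=cv2.imread(f"pics/{n}0.png"); y=np.array([-x[1],x[0]])
    for q in[(-.07,.066),(.052,.066),(.052,.048),(.07,.048),(.07,.006),(-.07,.006)]:
        p=proj(s,S,[*(o+q[0]*x),q[1]]); print(n,q,np.round(p,1))
```

```text
near [0.4281 0.26  ]
fro [0.4734 0.3345]
seam2 [0.4449 0.2819]
far [0.487  0.3627]
notchtip [0.498  0.3772]
len 0.11845602416694569
x [0.49774245 0.86732488] ang 60.14924616601287
frost pos 0.01721008241063708 tip 0.06654520136810305 off -0.002305861007882222
origin [0.46291606 0.3206631 ]
scene (-0.07, 0.066) [288.7 286.1]
scene (0.052, 0.066) [249.5 294.3]
scene (0.052, 0.048) [250.2 297.3]
scene (0.07, 0.048) [244.4 298.5]
scene (0.07, 0.006) [246.1 305.2]
scene (-0.07, 0.006) [289.6 295.9]
side (-0.07, 0.066) [277.8 203.3]
side (0.052, 0.066) [294.1 190.9]
side (0.052, 0.048) [294.1 195.1]
side (0.07, 0.048) [296.4 193.4]
side (0.07, 0.006) [296.4 202.9]
side (-0.07, 0.006) [278.2 217.8]<stdin>:7: DeprecationWarning: Arrays of 2-dimensional vectors are deprecated. Use arrays of 3-dimensional vectors instead. (deprecated in NumPy 2.0)
```

Confirmed: the left slide has the notch. Its top edge measures 118 mm (122 expected), and the seam and notch tip project correctly into both fixed views. Its origin is about (0.463,0.321), with x at 60° and the label side facing (-0.87,0.5).

Moves have no tilt term, but the label must tilt 45°. I'll check in free space what the arm does at the edge of its reach, and work out the reader's pose in the meantime.

```bash
python3 -m crank '93 46 13 -10 0;93 46 13 -10 0;93 46 13 -10 0;93 46 13 -10 0;93 46 13 -10 0;93 46 13 -10 0;93 46 13 -10 0'; python3 -c "
from h import *
s=telemetry.get_state();print(s['qpos'].round(3))"; python3 -m crank '93 40 11 0 0;93 30 8 0 0;93 30 8 0 0;93 30 8 0 0';python3 -c "
from h import *
s=telemetry.get_state();print(s['qpos'].round(3));print(tool().round(3))"
python3 - <<'E'
from h import *
a=cv2.imread("pics/scene0.png");b=cv2.imread("pics/side0.png")
cv2.imwrite("pics/c3.png",np.hstack([cv2.resize(a[125:225,280:360],(400,500),interpolation=3),cv2.resize(b[160:300,320:432],(400,500),interpolation=3)]))
E
```

```text
clock: 2.8
tcp_pos: [0.7811, 0.166, 0.3928]
orientation: [0.0, 0.991, 0.134, 0.001]
contact_force: [0.9, -0.2, 0.6]
gripper_width: 1.002
finger_force: 0.0
[ 0.07   0.752  0.53  -0.     1.859  1.371]
clock: 3.2
tcp_pos: [0.8564, 0.1581, 0.3669]
orientation: [-0.001, 0.991, 0.135, 0.024]
contact_force: [0.2, 0.5, -0.7]
gripper_width: 0.999
finger_force: 0.0
[0.053 0.958 0.189 0.007 1.947 1.356]
[[ 0.963  0.267  0.047  0.856]
 [ 0.267 -0.964  0.009  0.158]
 [ 0.048  0.004 -0.999  0.367]
 [ 0.     0.     0.     1.   ]]
```

View pics/c3.png

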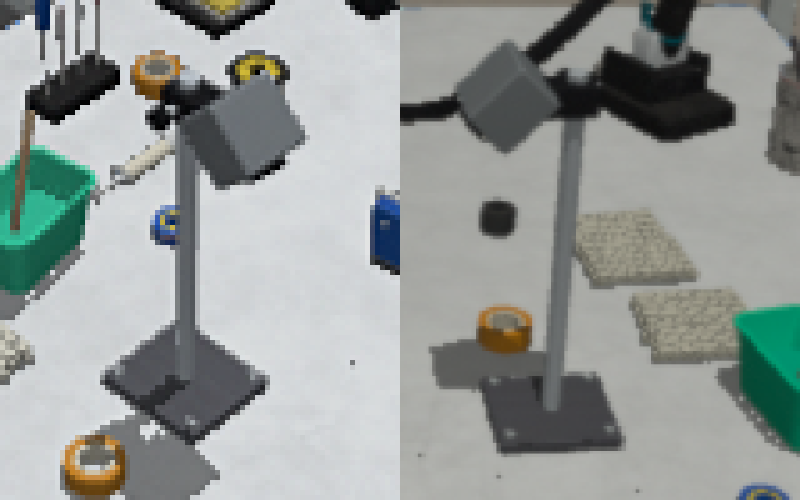

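```bash
python3 -m crank '93 0 0 -30 0;93 0 0 -30 0;93 0 0 -30 0;93 0 0 -30 0'; python3 -c "
from h import *
s=telemetry.get_state();print(s['qpos'].round(3));print(tool().round(3))"
python3 -m crank '93 -45 -10 0 0;93 -45 -10 0 0;93 -45 -10 0 0'; python3 -c "
from h import *
s=telemetry.get_state();print(s['qpos'].round(3));print(tool().round(3)[:,2:])"
```

```text
clock: 3.6
tcp_pos: [0.8076, 0.1522, 0.4734]
orientation: [-0.002, 0.99, 0.136, 0.046]
contact_force: [-0.7, -0.3, -0.1]
gripper_width: 1.0
finger_force: 0.0
[0.047 0.83  0.187 0.013 2.034 1.351]
[[ 0.959  0.27   0.09   0.808]
 [ 0.269 -0.963  0.016  0.152]
 [ 0.091  0.009 -0.996  0.473]
 [ 0.     0.     0.     1.   ]]
clock: 3.9
tcp_pos: [0.696, 0.146, 0.4633]
orientation: [-0.002, 0.99, 0.136, 0.046]
contact_force: [1.1, 0.4, 1.1]
gripper_width: 1.003
finger_force: 0.0
[0.045 0.485 0.828 0.012 1.737 1.346]
[[ 0.09   0.696]
 [ 0.016  0.146]
 [-0.996  0.463]
 [ 0.     1.   ]]
```

The tilt gained at the edge of reach points outward and stays, so the label can be brought to 45° that way. The reader head is at side view (350,187), on the robot side of its post. Base corners are at scene (301,201), (334,201), (319,212) and (317,190). Computing the aim point from these.

```bash
python3 - <<'E'
from h import *
c,C=cal("scene");s,S=cal("side");w,_=cal("wrist");W=np.load("pics/w1.npy")
sc=[(317,190),(301,200.6),(318.6,212.4),(333.6,201)]
sd=[(342.4,266.4),(374.6,264.5),(382.2,285.2),(348.8,286.6)]
for n,cc,T,L in(("scene",c,C,sc),("side",s,S,sd)):
    P=np.array([at(cc,T,*p,.012)[:2] for p in L]); print(n,P.round(3).tolist(),"ctr",P.mean(0).round(3))
    for i in range(4): d=P[(i+1)%4]-P[i]; print("  len %.3f ang %.1f"%(np.hypot(*d),np.degrees(np.arctan2(d[1],d[0]))))
a,b=[at(w,W,*p,.012)[:2] for p in((532,78.4),(601.6,96))]; d=b-a; print("wrist edge",a.round(3),b.round(3),np.hypot(*d),np.degrees(np.arctan2(d[1],d[0])))
# head centre: triangulate scene/side
def tri(p,q):
    o1,d1=ray(c,C,*p);o2,d2=ray(s,S,*q); t=np.linalg.lstsq(np.c_[d1,-d2],o2-o1,rcond=None)[0]; x,y=o1+t[0]*d1,o2+t[1]*d2; return ((x+y)/2).round(3),np.linalg.norm(x-y).round(4)
print("post top",tri((319,143),(369,181)),"post low",tri((317,200),(361.8,274)))
# head top back edge/corners: side top corner(far) etc
for yaw in(-30,-20,-10,0,10):
    e=np.array([np.cos(np.radians(yaw)),np.sin(np.radians(yaw)),0])
    print(yaw)
E
cat > reader.py <<'E'
from h import *
def head(o,yaw):
    e=np.array([np.cos(yaw),np.sin(yaw),0]); x=(e+[0,0,1])/np.sqrt(2); z=np.array([0,0,1])*.7071-e*.7071; y=np.cross(z,x)
    lens=np.r_[o,0]+.085*e+[0,0,.265]; return lens,x,y,z
E
python3 - <<'E'
from reader import *
import itertools
for n in("scene","side"):
    c,T=cal(n)
    for yaw in(-20,-10,0,10):
        yy=np.radians(yaw); o=np.array([.672,-.1])-.16*np.array([np.cos(yy),np.sin(yy)])
        l,x,y,z=head(o,yy); print(n,yaw,[tuple(int(v) for v in np.round(proj(c,T,l+a*x+b*y+d*z))) for a,b,d in itertools.product((0,.055),(-.03,.03),(-.022,.022))])
E
```

```text
scene [[0.713, -0.135], [0.713, -0.048], [0.62, -0.055], [0.623, -0.14]] ctr [ 0.667 -0.094]
  len 0.087 ang 89.7
  len 0.093 ang -175.5
  len 0.085 ang -88.1
  len 0.090 ang 3.3
side [[0.626, -0.058], [0.724, -0.052], [0.726, -0.149], [0.632, -0.151]] ctr [ 0.677 -0.102]
  len 0.098 ang 3.5
  len 0.097 ang -89.1
  len 0.094 ang -178.5
  len 0.094 ang 93.5
wrist edge [ 0.623 -0.05 ] [ 0.628 -0.141] 0.09038329842921805 -87.15149272715476
post top (array([ 0.671, -0.097,  0.301]), np.float64(0.0114)) post low (array([ 0.675, -0.097,  0.011]), np.float64(0.0047))
-30
-20
-10
0
10
scene -20 [(333, 161), (338, 159), (317, 165), (321, 164), (329, 145), (333, 143), (313, 150), (317, 148)]
scene -10 [(335, 159), (341, 157), (321, 165), (326, 163), (329, 144), (335, 142), (315, 150), (320, 148)]
scene 0 [(336, 157), (343, 154), (324, 165), (331, 162), (329, 143), (336, 140), (316, 151), (323, 148)]
scene 10 [(337, 155), (345, 151), (327, 164), (335, 161), (328, 142), (336, 138), (318, 151), (326, 147)]
side -20 [(341, 203), (330, 190), (346, 193), (336, 181), (357, 191), (346, 178), (361, 182), (351, 170)]
side -10 [(343, 205), (331, 193), (344, 195), (333, 183), (359, 192), (347, 180), (359, 182), (348, 171)]
side 0 [(345, 206), (333, 195), (342, 196), (331, 186), (361, 192), (350, 181), (357, 183), (346, 172)]
side 10 [(348, 208), (337, 198), (341, 198), (330, 188), (364, 193), (353, 182), (356, 183), (345, 173)]
```

Reader yaw is about 3°, with the aim point near (0.514,-0.103,0.180). All three views agree within 5 mm. Now going above the slide and rolling so tool y lies along its label normal.

```bash
python3 -m crank '60 -29 -27 28 0;60 -29 -27 28 0;60 -28 -27 28 0;60 -28 -27 28 0;60 -28 -27 28 0;60 -28 -27 28 0;60 -28 -27 28 0;60 -28 -28 25 0' >/dev/null; python3 -m crank '60 0 0 0 -8.5;60 0 0 0 -8.5;60 0 0 0 -8.5;60 0 0 0 -8.5;60 0 0 0 -8.5;60 0 0 0 -8.5;60 0 0 0 -8.5;60 0 0 0 -8.5'>/dev/null;python3 -m crank '60 0 0 0 -8.5;60 0 0 0 -8.5;60 0 0 0 -8.5;60 0 0 0 -8.5;60 0 0 0 -8.5;60 0 0 0 -8.5;60 0 0 0 -8.5;60 0 0 0 -8.5'
cat >> h.py <<'E'
def rep(g):
    M=tool(); y=M[:3,1]; z=M[:3,2]; print("clk",round(telemetry.get_state()["clock"],2),"q",telemetry.get_state()["qpos"].round(2),"tcp",M[:3,3].round(4),"yang",np.degrees(np.arctan2(y[1],y[0])).round(1),"z",z.round(3))
    d=np.array(g)-(M[:3,3]+.065*z); print("to go tool mm",(M[:3,:3].T@d*1000).round(1))
E
python3 -c "
from h import *
rep((.4505,.299,.15))"
```

```text
clock: 6.3
tcp_pos: [0.4421, 0.2986, 0.2227]
orientation: [0.041, 0.242, 0.969, 0.02]
contact_force: [0.0, 1.1, 0.2]
gripper_width: 0.646
finger_force: 0.0
clk 6.3 q [ 0.39  0.26  1.75 -0.02  1.05 -0.68] tcp [0.4421 0.2986 0.2227] yang 62.1 z [ 0.09   0.019 -0.996]
to go tool mm [-2.1 -0.   8.2]
```

```bash
python3 -m crank '60 0 0 0 -8.5;60 0 0 0 -8.5;60 0 0 0 -8.5;60 0 0 0 -8.5;60 0 0 0 -8.5;60 0 0 0 -8.5;60 0 0 0 -8.5;60 0 0 0 -8.5' >/dev/null;python3 -m crank '60 0 0 4 -7;60 0 0 4 -7;60 0 0 0 -6;60 0 0 0 0'
python3 - <<'E'
from h import *
rep((.4505,.299,.10))
im,c,T=wrist("w2"); cv2.imwrite("pics/w2b.png",im)
o=np.array([.463,.321,0]);x=np.array([.4977,.8673,0])
for q in[(-.07,.066),(.02,.066),(.052,.066),(-.025,.066)]: print(q,np.round(proj(c,T,o+q[0]*x+[0,0,q[1]]),1))
E
```

```text
clock: 7.5
tcp_pos: [0.4427, 0.2986, 0.2142]
orientation: [0.043, -0.497, 0.866, -0.014]
contact_force: [-0.5, 0.4, -0.1]
gripper_width: 0.646
finger_force: 0.0
clk 7.5 q [ 0.39  0.27  1.76 -0.02  1.03 -2.21] tcp [0.4427 0.2986 0.2142] yang 149.6 z [ 0.089  0.019 -0.996]
to go tool mm [ 2.7  1.2 49.4]
(-0.07, 0.066) [320.  150.3]
(0.02, 0.066) [320.6 256.1]
(0.052, 0.066) [320.8 287.6]
(-0.025, 0.066) [320.3 206.7]
```

View pics/w2b.png

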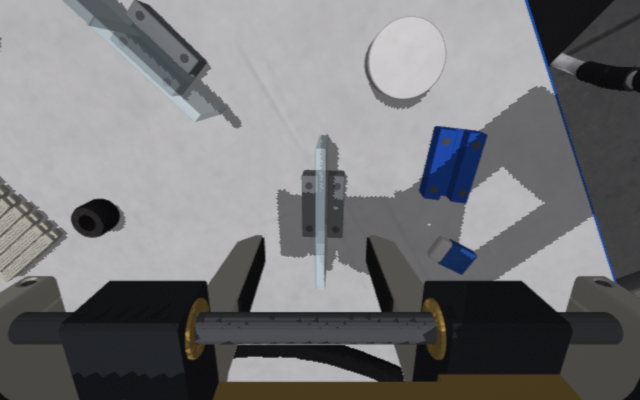

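The slide is centred between the fingers, with its top edge at column 320, as projected. Descending and gripping.

```bash
python3 -m crank '60 2 2 35 0;60 2 2 35 0;60 2 1 34 0;60 0 0 0 0' 25; python3 -c "
from h import *
rep((.4505,.299,.045))"; python3 -m crank '0 0 0 0 0;0 0 0 0 0;0 0 0 0 0;0 0 0 0 0;0 0 0 0 0' 25; python3 -c "
from h import *
rep((.4505,.299,.045))"
```

```text
clock: 7.95
tcp_pos: [0.4411, 0.2961, 0.1041]
orientation: [0.037, -0.496, 0.868, -0.013]
contact_force: [-0.8, -0.2, -0.4]
gripper_width: 0.646
finger_force: 0.0
clk 7.95 q [ 0.39  0.42  1.87 -0.02  0.78 -2.2 ] tcp [0.4411 0.2961 0.1041] yang 149.4 z [ 0.078  0.014 -0.997]
to go tool mm [-4.2 -3.1 -5.4]
clock: 8.45
tcp_pos: [0.4433, 0.2971, 0.1073]
orientation: [0.041, -0.497, 0.867, -0.014]
contact_force: [-0.5, -0.1, 0.1]
gripper_width: 0.266
finger_force: 0.0
clk 8.45 q [ 0.39  0.41  1.86 -0.02  0.78 -2.2 ] tcp [0.4433 0.2971 0.1073] yang 149.5 z [ 0.084  0.017 -0.996]
to go tool mm [-1.7 -1.2 -2.3]
```

```bash
python3 -m crank '0 0 0 0 0;0 0 0 0 0;0 0 0 0 0;0 0 0 0 0;0 0 0 0 0' 40
```

```text
clock: 8.95
tcp_pos: [0.4428, 0.297, 0.1065]
orientation: [0.04, -0.497, 0.867, -0.014]
contact_force: [-1.4, -0.8, 2.6]
gripper_width: 0.089
finger_force: 40.0
```

```bash
python3 -m crank '0 -1 -1 -15 0;0 -2 -2 -25 0;0 -3 -3 -45 0;0 -3 -3 -45 0;0 -3 -3 -45 0;0 0 0 -40 0;0 0 0 -30 0' 40
python3 - <<'E'
from h import *
rep((.4505,.299,.3))
im=viewer.camera("scene")[:,:,::-1]; im2=viewer.camera("side")[:,:,::-1]
cv2.imwrite("pics/c4.png",np.hstack([cv2.resize(im[180:330,200:350],(400,400)),cv2.resize(im2[100:250,230:380],(400,400))]))
E
```

```text
clock: 9.65
tcp_pos: [0.4391, 0.2972, 0.3546]
orientation: [0.041, -0.497, 0.867, -0.014]
contact_force: [0.7, 0.1, -1.5]
gripper_width: 0.082
finger_force: 40.0
clk 9.65 q [ 0.39  0.15  1.55 -0.02  1.36 -2.21] tcp [0.4391 0.2972 0.3546] yang 149.5 z [ 0.085  0.017 -0.996]
to go tool mm [-4.1 -5.3 -9.6]
```

View pics/c4.png

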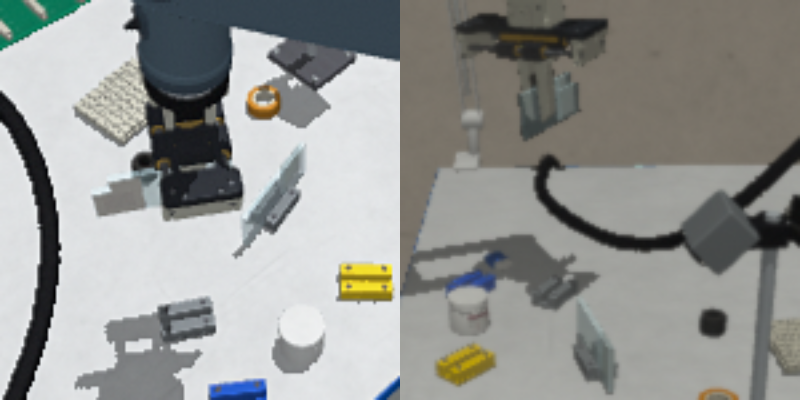

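Held, out of the foot, with the white coat on the far side from the fingers. Moving to the free area, rolling the label to face the reader's azimuth, then tilting.

```bash
python3 -m crank '0 -4 -42 -10 0;0 -4 -42 -10 0;0 -4 -42 -10 0;0 -4 -42 -10 0;0 -4 -42 -10 0;0 -4 -42 -10 0;0 -4 -42 -10 0;0 -4 -42 -10 0' >/dev/null; python3 -m crank '0 0 0 0 8.5;0 0 0 0 8.5;0 0 0 0 8.5;0 0 0 0 8.5;0 0 0 0 8.5;0 0 0 0 8.5;0 0 0 0 8.5;0 0 0 0 8.5' >/dev/null; python3 -m crank '0 0 0 0 8.5;0 0 0 0 8.5;0 0 0 0 8.5;0 0 0 0 8.5;0 0 0 0 8.5;0 0 0 0 8.5;0 0 0 0 8.5;0 0 0 0 8.5';  python3 -c "
from h import *
rep((.74,.15,.4))"
```

```text
clock: 12.15
tcp_pos: [0.7378, 0.1534, 0.4518]
orientation: [0.026, 0.62, 0.783, 0.031]
contact_force: [-0.5, 0.0, -0.2]
gripper_width: 0.083
finger_force: 40.0
clk 12.15 q [ 0.05  0.59  0.68  0.01  1.79 -0.18] tcp [0.7378 0.1534 0.4518] yang 13.3 z [ 0.079  0.015 -0.997]
to go tool mm [ -3.7  -2.8 -13.3]
```

```bash
python3 -m crank '0 0 0 0 8.5;0 -1 49 0 0;0 -1 49 0 0;0 -1 49 0 0;0 -1 49 0 0;0 -1 49 0 0';  python3 -c "
from h import *
rep((.74,.15,.4))"
```

```text
clock: 12.75
tcp_pos: [0.8688, 0.1511, 0.4169]
orientation: [0.052, 0.672, 0.735, 0.07]
contact_force: [-0.2, -0.6, -1.0]
gripper_width: 0.084
finger_force: 40.0
clk 12.75 q [ 0.04  0.9   0.19  0.03  1.87 -0.04] tcp [0.8688 0.1511 0.4169] yang 5.0 z [ 0.171  0.033 -0.985]
to go tool mm [  10.3 -129.4  -70.4]
```

```bash
python3 -m crank '0 0 45 -20 0;0 0 45 -20 0;0 0 45 -20 0;0 0 45 -20 0;0 0 45 -20 0';  python3 -c "
from h import *
rep((.74,.15,.4))"
```

```text
clock: 13.25
tcp_pos: [0.8926, 0.1387, 0.4787]
orientation: [0.109, 0.664, 0.726, 0.142]
contact_force: [0.1, 1.3, -1.6]
gripper_width: 0.084
finger_force: 40.0
clk 13.25 q [ 0.01  0.84  0.19  0.06  1.75 -0.06] tcp [0.8926 0.1387 0.4787] yang 4.8 z [ 0.347  0.06  -0.936]
to go tool mm [  23.3 -169.1  -43.6]
```

```bash
python3 -m crank '0 -3 38 -32 0;0 -3 38 -32 0;0 -3 38 -32 0;0 -3 38 -32 0;0 -3 38 -32 0';  python3 -c "
from h import *
rep((.74,.15,.4))"
```

```text
clock: 13.75
tcp_pos: [0.8623, 0.1079, 0.5966]
orientation: [0.158, 0.653, 0.713, 0.2]
contact_force: [-0.5, -0.2, -0.7]
gripper_width: 0.081
finger_force: 40.0
clk 13.75 q [-0.03  0.71  0.19  0.1   1.73 -0.08] tcp [0.8623 0.1079 0.5966] yang 4.4 z [ 0.487  0.079 -0.87 ]
to go tool mm [  46.7 -200.    49.9]
```

```bash
python3 -m crank '0 2 48 0 0;0 2 48 0 0;0 2 48 0 0;0 2 48 0 0;0 2 48 0 0';  python3 -c "
from h import *
rep((.74,.15,.4))"
```

```text
clock: 14.25
tcp_pos: [0.9159, 0.1153, 0.6063]
orientation: [0.21, 0.637, 0.694, 0.262]
contact_force: [0.6, 0.7, -1.7]
gripper_width: 0.081
finger_force: 40.0
clk 14.25 q [-0.03  0.74  0.19  0.12  1.54 -0.08] tcp [0.9159 0.1153 0.6063] yang 3.8 z [ 0.626  0.096 -0.774]
to go tool mm [  43.5 -264.6  -12.1]
```

```bash
python3 -m crank '0 0 48 0 0;0 0 48 0 0;0 0 48 0 0';  cat > fin.py <<'E'
from h import *
import sys
psi=np.radians(3); e=np.array([np.cos(psi),np.sin(psi),0]); hx=(e+[0,0,1])/2**.5
aim=np.array([.514,-.103,.18]) 
M=tool(); R=M[:3,:3]; y=R[:3,1]
# slide frame in tool: y=tool y, z=-tool z, x=-tool x ; grasp at slide (-25,0,~39+6)mm
gz=float(sys.argv[1]) if len(sys.argv)>1 else .041
lab=M[:3,3]+R@np.array([-.070,.004,.065+gz-.024])
print("clk",telemetry.get_state()["clock"],"ang err deg",np.degrees(np.arccos(y@hx)).round(1),"y",y.round(3),"x",R[:,0].round(3),"z",R[:,2].round(3),"lab",lab.round(3),"q",telemetry.get_state()["qpos"].round(2))
print("to go world",(aim-lab).round(3),"tool mm",(R.T@(aim-lab)*1000).round(1))
E
python3 fin.py
```

```text
clock: 14.55
tcp_pos: [0.9361, 0.1122, 0.6286]
orientation: [0.242, 0.624, 0.68, 0.299]
contact_force: [0.2, 0.6, -1.3]
gripper_width: 0.085
finger_force: 40.0
clk 14.55 ang err deg 0.3 y [0.704 0.041 0.709] x [-0.103  0.994  0.045] z [ 0.702  0.105 -0.704] lab [1.004 0.051 0.571] q [-0.04  0.73  0.19  0.13  1.44 -0.09]
to go world [-0.49  -0.154 -0.391] tool mm [-120.3 -628.1  -85.1]
```

Tilt is now within 0.3° of the reader's line of sight. Next I back off level, then lower in front of the reader, then finish with a forward approach along the tool axis.

```bash
python3 -m crank '0 -7 -28 -29 0;0 -8 -29 -30 0;0 -7 -29 -30 0;0 -8 -29 -30 0;0 -7 -29 -30 0;0 -8 -29 -30 0;0 -7 -29 -30 0' >/dev/null; python3 fin.py .036; python3 -m crank '0 -8 -29 -30 0;0 -7 -29 -30 0;0 -8 -29 -30 0;0 -7 -29 -30 0;0 -8 -29 -30 0;0 -7 -29 -30 0;0 -7 -29 -30 0;0 0 0 0 0'; python3 fin.py .036
```

```text
clk 15.25 ang err deg 0.3 y [0.704 0.042 0.709] x [-0.104  0.994  0.044] z [ 0.702  0.104 -0.704] lab [ 0.724 -0.029  0.578] q [-0.24  0.04  1.21  0.3   1.15 -0.34]
to go world [-0.21  -0.074 -0.398] tool mm [ -69.4 -432.5  125. ]
clock: 16.05
tcp_pos: [0.3803, -0.0517, 0.6341]
orientation: [0.245, 0.629, 0.677, 0.295]
contact_force: [-0.3, -0.7, -0.0]
gripper_width: 0.087
finger_force: 40.0
clk 16.05 ang err deg 0.1 y [0.706 0.035 0.708] x [-0.09   0.995  0.04 ] z [ 0.703  0.092 -0.706] lab [ 0.443 -0.114  0.58 ] q [-1.   -0.48  1.58  0.7   1.62 -0.89]
to go world [ 0.071  0.011 -0.4  ] tool mm [ -11.3 -232.7  332.7]
```

```bash
python3 -m crank '0 -2 -28 28 0;0 -2 -30 30 0;0 -2 -30 30 0;0 -2 -30 30 0;0 -1 -30 30 0;0 -1 -30 30 0;0 -1 -30 30 0;0 0 0 0 0'; python3 fin.py .036
```

```text
clock: 16.85
tcp_pos: [0.381, -0.0423, 0.3328]
orientation: [0.235, 0.626, 0.681, 0.299]
contact_force: [-0.2, 0.6, -0.9]
gripper_width: 0.084
finger_force: 40.0
clk 16.85 ang err deg 0.5 y [0.712 0.037 0.701] x [-0.105  0.993  0.054] z [ 0.694  0.113 -0.711] lab [ 0.445 -0.103  0.277] q [-0.97 -0.44  2.28  0.81  1.08 -1.37]
to go world [ 0.069  0.    -0.097] tool mm [-12.6 -18.6 117.1]
```

```bash
python3 -m crank '0 -3 -5 25 0;0 -3 -5 30 0;0 -3 -4 30 0;0 -3 -4 22 0;0 0 0 10 0;0 0 0 0 0;0 0 0 0 0'
python3 - <<'E'
from h import *
im=viewer.camera("scene")[:,:,::-1]; im2=viewer.camera("side")[:,:,::-1]
cv2.imwrite("pics/c5.png",np.hstack([cv2.resize(im[110:230,270:390],(400,400)),cv2.resize(im2[150:270,280:400],(400,400))]))
E
python3 fin.py .036
```

```text
clock: 17.55
tcp_pos: [0.455, -0.0468, 0.2448]
orientation: [0.242, 0.624, 0.68, 0.299]
contact_force: [0.6, -0.1, 0.0]
gripper_width: 0.084
finger_force: 40.0
clk 17.65 ang err deg 0.3 y [0.705 0.042 0.708] x [-0.104  0.994  0.044] z [ 0.702  0.104 -0.705] lab [ 0.518 -0.108  0.19 ] q [-0.72 -0.1   2.34  1.1   0.65 -1.64]
to go world [-0.004  0.005 -0.01 ] tool mm [  5.3 -10.    4.5]
```

View pics/c5.png

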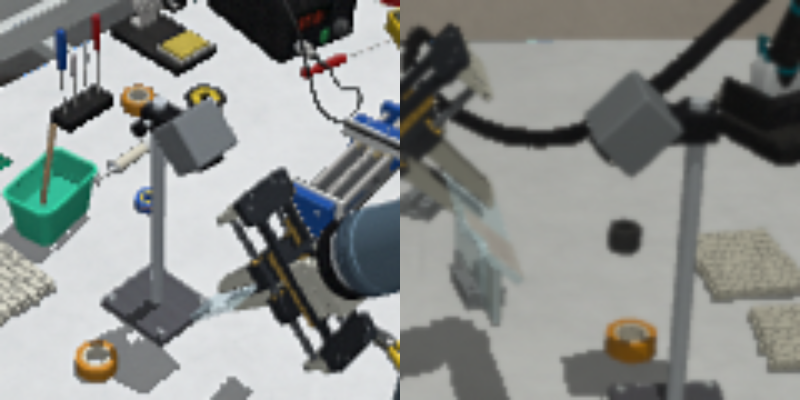

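The slide is held in front of the reader with the paper label visible at about side view (307,217), and nothing is touching the reader. Making the small correction and checking the projection.

```bash
python3 -m crank '0 3 -5 3 0;0 2 -5 2 0;0 0 0 0 0;0 0 0 0 0;0 0 0 0 0;0 0 0 0 0' 45; python3 fin.py .036
python3 - <<'E'
from h import *
im2=viewer.camera("side")[:,:,::-1]; c,T=cal("side")
M=tool(); P=lambda x,y,z: proj(c,T,(M@np.array([-(x+.0267),y,.065+.036-z,1]))[:3])
o=cv2.resize(im2[170:260,265:385],(800,600),interpolation=3); k=800/120
D=lambda p:(int((p[0]-265+.5)*k),int((p[1]-170+.5)*k))
for q in[(.07,.004,0),(.07,.004,.042),(.052,.004,.06),(.052,.004,.042),(-.07,.004,.06),(-.07,.004,0),(.02,.004,0)]: cv2.circle(o,D(P(*q)),4,(0,255,0),1)
cv2.circle(o,D(P(.045,.004,.024)),5,(0,0,255),2); a=proj(c,T,[.514,-.103,.18]); cv2.drawMarker(o,D(a),(255,0,0),0,14,2)
cv2.imwrite("pics/c6.png",o)
E
```

```text
clock: 18.25
tcp_pos: [0.4496, -0.0416, 0.2324]
orientation: [0.241, 0.625, 0.68, 0.298]
contact_force: [0.3, -0.8, -1.9]
gripper_width: 0.086
finger_force: 45.0
clk 18.25 ang err deg 0.2 y [0.707 0.041 0.706] x [-0.103  0.994  0.045] z [ 0.7    0.105 -0.706] lab [ 0.514 -0.103  0.178] q [-0.71 -0.09  2.37  1.15  0.63 -1.69]
to go world [ 0.    -0.     0.002] tool mm [-0.1  2.  -1.3]
```

View pics/c6.png

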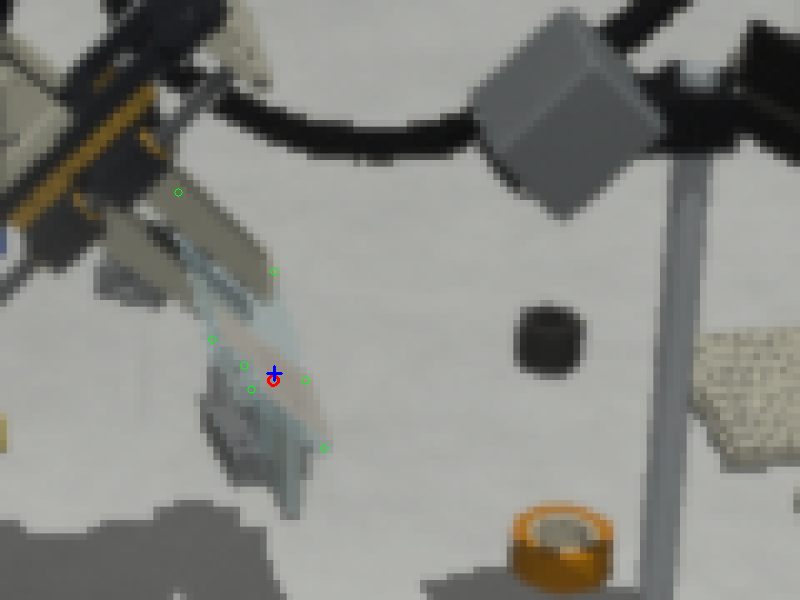

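The projected label (red) falls on the coated area at the aim mark (blue), facing the lens, and the slide is clear of the reader and still. Handing in.

```bash
python3 -c "
from h import *
print(telemetry.get_state()['joint_vel'].round(3)); print(ctrl.finish_job())"
```

```text
[ 0.001  0.001  0.001  0.001 -0.    -0.002]
the job is handed in; nothing more can be done
None
```

I handed the job in at about 18 s with the notched slide still in the gripper; no verdict came back, but I measured the label about 2 mm from the aim point and 0.2° off the lens axis, held still and clear of the reader.

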